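# Find the socket for a base plate's nut

### The job

Push the square steel base plate across the bench, without lifting it, until its far edge lies flat against the wooden bench stop. Then find, by trying them on the plate's hex nut, which of the sockets in the tray fits; any socket that will not go over the nut goes back into the tray, standing upright. Finish while still gripping the fitting socket, pushed fully down over the nut with the plate still against the stop; do not let go of it, and leave the chalk, the tack dish and the jute spool where they are.

Things in the scene. Friction and masses are not known exactly. Their poses are not given: they have to be found in the camera images.
- base_plate: loose square steel plate, 110 x 110 x 14 mm, about 0.65 kg, flat on the bench; a round washer (48 mm diameter, 2 mm thick, top 16 mm above the bench), a hex nut and a stud stand at its centre. Origin: centre of its underside, z up; +x points roughly to the bench stop. It slides when pushed at its near edge
- plate_far_edge (a point): middle of the plate's far (+x) edge face, 55 mm from the plate's centre, 7 mm above its underside; axes as the plate's
- nut_top (a point): centre of the top of the hex nut on the plate; it is on the plate's vertical centre line, 34 mm above the plate's underside. The nut: 27 mm across flats, 18 mm tall (top 1.5 mm narrowed to 24.5 mm), on the washer; the stud ends 2 mm above it. Flats face this point's +x and every 60 degrees from there; it turns with the nut
- nut (a joint): how far the nut is turned on the plate, rad, counter-clockwise from above; at 0 a flat faces the plate's +x. Stiff: takes about 0.15 N m to turn
- bench_stop: straight wooden batten fixed to the bench, 32 x 140 x 26 mm. Origin: middle of its straight face towards the robot, at bench height; +x points away from the robot, square to that face; y runs along the face
- socket_tray: shallow wooden tray fixed to the bench, 101 x 216 mm; inside 89 x 204 mm, floor 6 mm above the bench, rim 14 mm. Origin: centre of its underside; y is its long axis, pointing roughly along the depth of the bench. The sockets stand in three places along its y axis, about 65 mm apart (-65, 0, +65 mm), in any order
- socket_a: steel socket, 0.22 kg, mouth down. Upward from the mouth: hexagonal skirt 38 mm across flats to 24 mm, round shoulder 41 mm wide to 36 mm, solid hexagonal head 24 mm across flats from 36 to 70 mm, to be gripped by two flats. Origin: centre of the mouth's rim, z up. Flats of head, skirt and opening are parallel, facing +x and every 60 degrees. Opening 23 mm deep. Looks the same as socket_b
- socket_b: steel socket that looks the same as socket_a (same sizes, axes, origin) but has another opening. One of the two, not told which, fits: it goes 18 mm down over the nut with about 1 mm play all round until its rim rests on the washer. The other is too small: its rim stops within 3 mm of the nut's top
- socket_thin: a visibly thinner steel socket, skirt 25 mm across flats (less than the nut, so it cannot fit), shoulder 28 mm in diameter, same heights and same head as the others. Origin: centre of the mouth's rim, z up. Stays upright in the tray
- button_press: cast hand press fixed to the bench, to the right of the stop; its lever leans towards the robot and up, 0.12 m nearer than this origin and 0.36 m above the bench: keep arm and gripper clear of it. Base 110 mm wide, 16 mm high. Origin: at bench height, under the ram
- chalk_white: bystander: piece of white chalk, 44 x 50 x 8 mm; leave it. Origin: centre of its underside
- tack_dish: bystander: round metal dish of tacks, 93 mm wide, 24 mm high; leave it. Origin: centre of its underside
- spool_jute: bystander: wooden spool of jute twine, 48 mm wide, 50 mm high, beside the tack dish; leave it. Origin: centre of its underside
Things that resemble listed ones, but are neither listed nor needed, are in the scene too. What is shaped like the socket_b but purple is not meant.

How it is judged:
On the way, in this order (a step that is already met when the one before it is completed fails the run):
1. the base plate lies with its far edge flat against the bench stop (x of plate_far_edge in the frame of bench_stop between -0.006 and 0.01 m and angle between the x axis of base_plate and the x axis of bench_stop, either way round below 0.08 rad and y of plate_far_edge in the frame of bench_stop between -0.04 and 0.04 m and height (world z) of base_plate below 0.005 m and angle between base_plate's own z axis and vertical below 0.05 rad), for 0.2 s.
2. the fitting socket is fully down over the nut (((z of socket_a in the frame of base_plate below 0.02 m and horizontal distance between socket_a and nut_top below 0.004 m and angle between socket_a's own z axis and vertical below 0.07 rad) or (z of socket_b in the frame of base_plate below 0.02 m and horizontal distance between socket_b and nut_top below 0.004 m and angle between socket_b's own z axis and vertical below 0.07 rad))), for 0.2 s.
At the end, for the whole second after the job is handed in: fitting socket gripped and at rest on the nut, upright within 4 deg, rim within 4 mm of the washer, centred within 4 mm; plate flat, far edge within 6 mm of the stop, square within 4.5 deg, within 40 mm of its middle; the other two sockets upright on the tray floor, released (all of step 1 and (((z of socket_a in the frame of base_plate below 0.02 m and horizontal distance between socket_a and nut_top below 0.004 m and angle between socket_a's own z axis and vertical below 0.07 rad) and contact force between the fingers and socket_a above 2 N and linear speed of socket_a below 0.02 m/s and (z of socket_b in the frame of socket_tray between 0.003 and 0.01 m and angle between socket_b's own z axis and vertical below 0.08 rad and x of socket_b in the frame of socket_tray between -0.045 and 0.045 m and y of socket_b in the frame of socket_tray between -0.105 and 0.105 m and linear speed of socket_b below 0.02 m/s and contact force between the fingers and socket_b below 0.1 N)) or ((z of socket_b in the frame of base_plate below 0.02 m and horizontal distance between socket_b and nut_top below 0.004 m and angle between socket_b's own z axis and vertical below 0.07 rad) and contact force between the fingers and socket_b above 2 N and linear speed of socket_b below 0.02 m/s and (z of socket_a in the frame of socket_tray between 0.003 and 0.01 m and angle between socket_a's own z axis and vertical below 0.08 rad and x of socket_a in the frame of socket_tray between -0.045 and 0.045 m and y of socket_a in the frame of socket_tray between -0.105 and 0.105 m and linear speed of socket_a below 0.02 m/s and contact force between the fingers and socket_a below 0.1 N))) and z of socket_thin in the frame of socket_tray between 0.003 and 0.01 m and angle between socket_thin's own z axis and vertical below 0.08 rad and x of socket_thin in the frame of socket_tray between -0.045 and 0.045 m and y of socket_thin in the frame of socket_tray between -0.105 and 0.105 m and linear speed of socket_thin below 0.02 m/s and contact force between the fingers and socket_thin below 0.1 N); the arm keeps its last pose, push and grip.
It fails at once if the base plate is lifted or tipped (height (world z) of base_plate above 0.012 m or angle between base_plate's own z axis and vertical above 0.15 rad).
It fails at once if the chalk is shifted by more than 2 cm (distance of chalk_white from where it was at the start of the episode above 0.02 m).
It fails at once if the tack dish is shifted by more than 2 cm (distance of tack_dish from where it was at the start of the episode above 0.02 m).
It fails at once if the jute spool is shifted by more than 2 cm (distance of spool_jute from where it was at the start of the episode above 0.02 m).
It also fails if it takes over 67 s, if anything falls off the work surface, if the arm or the gripper's body presses on something with over 40 N, if the wrist force passes 120 N, or if a joint passes its speed limit or range.

### The arm

A 6-joint arm with a two-finger parallel gripper is mounted at the origin on a cart in front of the work surface, level with it; the furniture and walls round the work are solid. World frame = base frame: x ahead of the robot, y to its left, z up, the work surface at z = 0. Lengths are in m, angles in rad, forces in N, time in s.
With the tool pointing down it reaches from about 0.35 to 0.725 m from the base axis. Payload 6 kg.
Tool frame: the origin (TCP) lies midway between the tips of the shut fingers; the grasp point (between the pads) lies 19 mm behind it (env.grip_point_offset is the distance from the TCP to the grasp point, in m); z points along the fingers, x is the direction in which the jaws open and shut, and the axes are right-handed (so a half turn about z gives the same grasp; the last joint's range is limited). The gripper opens to 85 mm and grips with 20 to 120 N. Pads are 22 mm wide; open, the fingers measure 114 mm over their backs; the gripper's body (76 mm by 85 mm) begins 54 mm behind the grasp point. The pads swing forward as they close: fully open they stand 13 mm farther back than shut.
Start: joints at [1.555, 0.04, 0.085, 0, -1.615, -0.334], TCP at [0.206, 0.564, 0.231] pointing down, gripper open.
Joint ranges: [-2.56, 2.56], [-1.29, 2.01], [-1.08, 1.49], [-3.29, 1.98], [-2.81, -0.18], [-2.99, 2.99]. Speed limits (rad/s): [2.57, 2.57, 3.01, 3.14, 3.14, 3.14].

### API

Orientations are given as a unit quaternion [w, x, y, z].
In Python, from bench import env, imaging, order, nets gives the robot as it stands.
- The arm moves only by the tool apply_moves, never from a script. Its argument "motion" is a list of rows, each a list of 3 entries, a list of its own where there are three numbers: the shift along the world's x, y, z in mm, then the turn, a rotation vector about the world's x, y, z in degrees, then the closure in counts, from 0 (fully open) to 255 (shut). In form: [[[x, y, z], [rx, ry, rz], fingers], ...]. A call has 1 to 20 rows; each row is the pose to reach, as a shift and turn from the pose commanded when the call began; what a row does not reach only later rows make up. A row lasts 1/8 s, in which the tool goes at most 62.5 mm and 10.7 degrees, less where a joint would pass 70% of its speed; a pose out of reach is approached as far as the arm can. A call with a gripper value outside its range is refused whole. The fingers move at their own pace and stop on an object; "grip_force" is the grip in N (left out, the last holds). Time passes only in rows, so rows that repeat a pose let the fingers close. It gives the time, the measured TCP pose, the force and the opening at its end, in the units of the state.
- env.observe(): the state, without advancing time (a new reading comes with each control period).
- imaging.read_camera(name): name is "scene" or "top" or "wrist"; returns the picture (400x640x3 uint8, red, green, blue); there is no depth.
- imaging.camera_model(name): a dict with "K" (3x3 intrinsics, pixels), "k1" (the pictures are not rectified: a ray, as slopes to the right and down, at radius r is drawn at 1 + k1 r^2 times it, then the intrinsics apply), "origin" and "orientation" of the camera in the world. Camera axes: x right, y up, looking along -z (the intrinsics and any distortion apply to the point x, -y, -z); pixel columns grow to the right and rows downward; lengths in m; the calibration is good to about 2 mm. A picture is of the moment at which its call begins: read the wrist's pose just before it. camera_model takes no time and is no camera call; for the wrist camera it gives the pose at the moment of the call.
- order.job_done(): hands the job in, once; it reports no verdict.
Trained networks look in the newest picture that a camera, given by its name, has taken for a name from the list of things; names that differ only in an ending like _2 or _b are one class to them, and where a whole thing is asked for, a point or a joint stands for the part that bears it (a point fixed in the world has none). Each returns a list of dicts, best first, with "conf" (0 to 1); they miss things now and then, are a little off and sometimes report something else, mostly with a low value. They report only what shows in the picture. A call takes as long as a camera call. They do not tell look-alikes from the thing itself.
- nets.spot_in(camera, label): "box" ([left, top, right, bottom] in pixels, round what is visible of it).
- nets.silhouettes(camera, label): "pixels" (400x640 bool, what is visible of it) and "box" ([left, top, right, bottom] in pixels, round what is visible of it).
The state is a dict: "time_s": time; "joint_pos": joint angles; "dq": joint speeds; "joint_torque": joint torques, N m; "position": TCP position; "eef_rot": TCP orientation; "ft_force": force on the tool from outside, world axes, zero at the start; "moment": the same for the moment, N m; "opening": finger opening in m.
Only numpy, scipy, OpenCV 4.12 (cv2) and the standard library are available. Lean on these libraries where they do the work, as an engineer would, in place of code of your own. Each camera call takes 0.05 s, during which the arm holds its last target. There are 200 camera calls.

## Working session

There is one attempt and no reset: what is moved stays moved. The work goes in short steps, Python scripts to look and compute and a tool call to move; the robot and the scene stay as the last step left them, time stands still between calls to the robot, and variables do not carry over. Pictures are saved under pics/ and viewed, about 8 in all and at most 12, crops included, and the job is handed in when it is done.

Besides the shell and the picture viewer there is one more tool, called by a JSON object that holds its "api" and its "payload", one argument or row to a line. apply_moves: Moves the arm, as the interface text tells. Its arguments: {"type":"object","properties":{"motion":{"type":"array","items":{"type":"array"}},"grip_force":{"type":"number"}},"required":["motion"]}

```bash
ls; mkdir -p pics; cat > h.py <<'E'
import numpy as np, cv2
from scipy.spatial.transform import Rotation as R
from bench import env, imaging, order, nets
def rot(m):
    o=np.array(m["orientation"]); return R.from_quat(o[[1,2,3,0]]).as_matrix() if o.size==4 else o.reshape(3,3)
def undist(m,uv):
    K=np.array(m["K"]); k=m["k1"]; uv=np.atleast_2d(np.array(uv,float))
    d=np.c_[(uv[:,0]-K[0,2])/K[0,0],(uv[:,1]-K[1,2])/K[1,1]]; s=d.copy()
    for _ in range(30): s=d/(1+k*(s**2).sum(1,keepdims=True))
    return s
def onplane(m,uv,z):
    s=undist(m,uv); d=np.c_[s[:,0],-s[:,1],-np.ones(len(s))]@rot(m).T
    o=np.array(m["origin"]); return o+d*((z-o[2])/d[:,2])[:,None]
def proj(m,P):
    P=np.atleast_2d(np.array(P,float)); c=(P-np.array(m["origin"]))@rot(m)
    s=np.c_[c[:,0]/-c[:,2],-c[:,1]/-c[:,2]]; s=s*(1+m["k1"]*(s**2).sum(1,keepdims=True))
    K=np.array(m["K"]); return np.c_[s[:,0]*K[0,0]+K[0,2],s[:,1]*K[1,1]+K[1,2]]
def save(n,im): cv2.imwrite("pics/"+n,im[:,:,::-1])
E
python3 - <<'E'
from h import *
im=imaging.read_camera("top"); save("top1.png",im)
for l in ["base_plate","nut_top","bench_stop","socket_tray","socket_a","socket_thin","button_press","chalk_white","tack_dish","spool_jute"]:
    print(l,[(np.round(d["box"]).tolist(),round(d["conf"],2)) for d in nets.spot_in("top",l)][:6])
im=imaging.read_camera("scene"); save("scene1.png",im)
for c in ["top","scene","wrist"]:
    print(c,imaging.camera_model(c))
s=env.observe(); print(s)
E
```

```text
pics
base_plate [([298.0, 206.0, 349.0, 257.0], 0.78), ([236.0, 197.0, 249.0, 211.0], 0.71)]
nut_top []
bench_stop [([289.0, 159.0, 347.0, 177.0], 0.64), ([233.0, 226.0, 250.0, 236.0], 0.51)]
socket_tray [([219.0, 162.0, 266.0, 250.0], 0.63)]
socket_a [([187.0, 169.0, 210.0, 187.0], 0.86), ([229.0, 168.0, 250.0, 188.0], 0.69), ([236.0, 196.0, 253.0, 213.0], 0.68)]
socket_thin [([232.0, 226.0, 253.0, 237.0], 0.71)]
button_press []
chalk_white [([384.0, 229.0, 403.0, 248.0], 0.81), ([319.0, 226.0, 332.0, 233.0], 0.47)]
tack_dish [([385.0, 225.0, 403.0, 248.0], 0.69), ([394.0, 177.0, 431.0, 215.0], 0.57)]
spool_jute [([423.0, 213.0, 448.0, 232.0], 0.83)]
top {'K': array([[375.50776398,   0.        , 315.77224444],
       [  0.        , 375.50776398, 198.02252969],
       [  0.        ,   0.        ,   1.        ]]), 'k1': -0.08111107985087583, 'origin': array([0.44378421, 0.194493  , 0.94274971]), 'orientation': array([-0.70448441, -0.04540408,  0.025052  ,  0.70782243])}
scene {'K': array([[368.0758209 ,   0.        , 314.38993889],
       [  0.        , 368.0758209 , 202.07055107],
  
[... 540 characters left out ...]

{'time_s': 0.6, 'joint_pos': array([ 1.55470219e+00,  4.01700335e-02,  8.48099131e-02, -2.43380793e-05,
       -1.61551537e+00, -3.33714713e-01]), 'dq': array([ 8.15872164e-04,  6.14387618e-05,  5.19385076e-04, -7.46692134e-04,
        1.60324535e-03,  1.41960334e-04]), 'joint_torque': array([ 9.62769736e-04, -3.67708540e+01,  3.47295678e+01,  6.93028003e+00,
       -9.48914712e-04, -5.24784781e-06]), 'position': array([0.20558922, 0.56364749, 0.23127888]), 'eef_rot': array([-3.30572599e-05, -5.73272527e-01,  8.19364759e-01, -2.49334415e-05]), 'ft_force': array([ 0.23703751, -0.10103145,  0.76682574]), 'moment': array([-0.01595263,  0.02726674,  0.00726139]), 'opening': 0.08534230158899622}
```

```bash
python3 - <<'E'
import cv2
im=cv2.imread("pics/top1.png"); cv2.imwrite("pics/top1c.png",cv2.resize(im[130:290,170:470],(800,427),interpolation=cv2.INTER_CUBIC))
E
```

```text
(no output)
```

View pics/top1c.png

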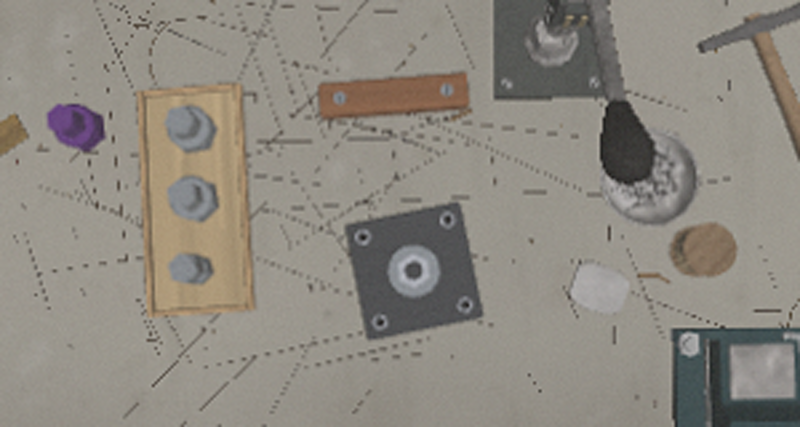

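View pics/scene1.png

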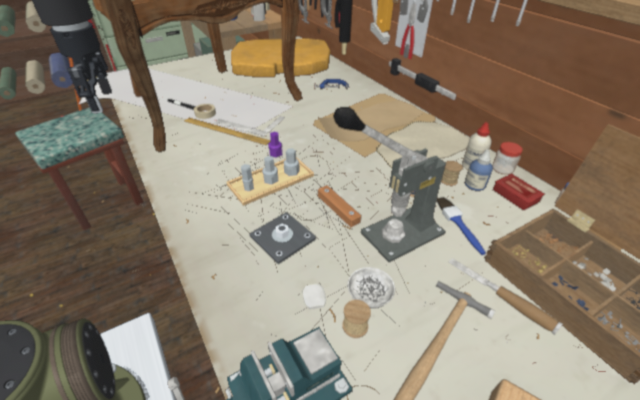

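```bash
cat >> h.py <<'E'
def rect(m,mask,z):
    n,l,st,c=cv2.connectedComponentsWithStats(mask.astype(np.uint8)); k=1+st[1:,4].argmax()
    cs,_=cv2.findContours((l==k).astype(np.uint8),cv2.RETR_EXTERNAL,cv2.CHAIN_APPROX_NONE)
    c=cv2.convexHull(max(cs,key=cv2.contourArea))[:,0]
    P=onplane(m,c,z)[:,:2]*1000
    return cv2.minAreaRect(P.astype(np.float32)), st[k]
E
python3 - <<'E'
from h import *
im=cv2.imread("pics/top1.png")[:,:,::-1]; m=imaging.camera_model("top")
c=lambda x,y:(x/2.6667+170,y/2.6667+130)
for n,p,z in [("sock far",(187,115),.07),("mid",(188,190),.07),("thin",(188,264),.07),("nut",(414,270),.034)]:
    print(n,onplane(m,[c(*p)],z).round(4))
plate=[c(345,226),c(460,203),c(483,315),c(368,340)]; print("plate",onplane(m,plate,.014).round(4)[:,:2].tolist())
stop=[c(319,83),c(467,72),c(469,107),c(321,119)]; print("stop",onplane(m,stop,.026).round(4)[:,:2].tolist())
tray=[c(137,92),c(242,85),c(255,306),c(149,315)]; print("tray",onplane(m,tray,.014).round(4)[:,:2].tolist())
for n,p,z in [("chalk",(600,287),.0),("dish",(650,175),.024),("spool",(713,250),.05),("lever",(620,110),.36),("press",(495,100),.016),("purple",(78,122),.07)]:
    print(n,onplane(m,[c(*p)],z).round(3))
E
```

```text
sock far [[0.5917 0.3991 0.07  ]]
mid [[0.5246 0.397  0.07  ]]
thin [[0.4594 0.396  0.07  ]]
nut [[0.4541 0.1979 0.034 ]]
plate [[0.4953, 0.2619], [0.5162, 0.1549], [0.4127, 0.1348], [0.3902, 0.2407]]
stop [[0.6282, 0.2855], [0.6373, 0.1476], [0.6043, 0.1462], [0.5942, 0.2835]]
tray [[0.6239, 0.461], [0.6295, 0.36], [0.4214, 0.3455], [0.413, 0.4451]]
chalk [[0.438 0.024 0.   ]]
dish [[ 0.54  -0.02   0.024]]
spool [[ 0.47  -0.068  0.05 ]]
lever [[0.543 0.075 0.36 ]]
press [[0.613 0.121 0.016]]
purple [[0.586 0.498 0.07 ]]
```

{"api": "apply_moves", "payload": {
  "motion": [
    [[25,-45,0],[0,0,3],0],
    [[50,-90,0],[0,0,7],0],
    [[75,-140,0],[0,0,11],0],
    [[100,-190,0],[0,0,15],0],
    [[125,-235,0],[0,0,19],0],
    [[150,-280,0],[0,0,23],0],
    [[175,-325,0],[0,0,27],0],
    [[195,-364,0],[0,0,31],0],
    [[195,-364,0],[0,0,31],0],
    [[195,-364,0],[0,0,31],0],
    [[195,-364,0],[0,0,31],0]
  ]
}}

```text
time_s: 1.98
position: [0.4003, 0.2004, 0.2312]
eef_rot: [0.0, 0.772, -0.636, -0.0]
ft_force: [-1.7, 0.0, -0.2]
opening: 0.0853
```

```bash
python3 - <<'E'
from h import *
s=env.observe(); print(s["time_s"],s["position"],s["eef_rot"],s["joint_pos"])
m=imaging.camera_model("wrist"); im=imaging.read_camera("wrist"); save("w1.png",im)
import pickle; pickle.dump(m,open("w1.pkl","wb")); print(m["origin"], -rot(m)[:,2])
E
```

```text
1.975 [0.40026623 0.20035294 0.23117833] [ 6.74857145e-05  7.71723368e-01 -6.35958361e-01 -2.27159053e-05] [ 9.18527284e-01 -3.75639288e-01 -2.81062483e-01 -5.06177984e-05
 -1.66550633e+00  8.44561119e-01]
[0.46729082 0.21297355 0.37243476] [-0.2662196 -0.0516391 -0.9625282]
```

View pics/w1.png

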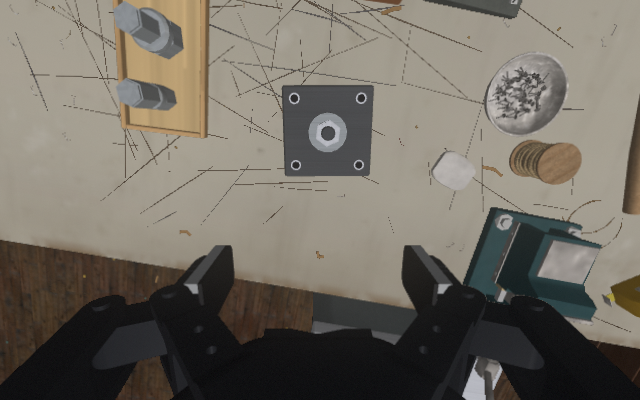

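```bash
python3 - <<'E'
from h import *
import pickle
m=pickle.load(open("w1.pkl","rb")); im=cv2.imread("pics/w1.png")[:,:,::-1]
c=onplane(m,[(282,86),(373,86),(371,176),(285,176)],.014)[:,:2]
print((c*1000).round(1),c.mean(0)); 
e=lambda a,b:np.degrees(np.arctan2(*(b-a)[::-1]))
print(e(c[3],c[0]),e(c[2],c[1]),e(c[1],c[0])-90,e(c[2],c[3])-90)
print("nut",onplane(m,[(328,132)],.036))
x=nets.silhouettes("wrist","base_plate")
for d in x[:3]:
    print(d["conf"],rect(m,d["pixels"],.014))
E
```

```text
[[496.7 261.4]
 [517.1 156.1]
 [412.2 132.4]
 [391.1 240.7]] [0.45424432 0.19765201]
11.077904486380765 12.751285918604964 10.995354798797138 11.012016550868864
nut [[0.45615683 0.19852331 0.036     ]]
0.73 (((455.25079345703125, 198.80502319335938), (107.37298583984375, 108.61730194091797), 11.012436866760254), array([ 282,   85,   92,   91, 7977], dtype=int32))
0.37 (((473.1786193847656, -77.2835464477539), (89.72451782226562, 51.40057373046875), 85.9029312133789), array([ 510,  140,   71,   45, 2438], dtype=int32))
```

{"api": "apply_moves", "payload": {
  "motion": [
    [[-24,-17,-40],[0,0,0],75],
    [[-24,-17,-80],[0,0,0],75],
    [[-24,-17,-125],[0,0,0],75],
    [[-24,-17,-170],[0,0,0],75],
    [[-24,-17,-205],[0,0,0],75],
    [[-24,-17,-225],[0,0,0],75],
    [[-24,-17,-225],[0,0,0],75],
    [[-24,-17,-233],[0,0,0],75],
    [[-24,-17,-233],[0,0,0],75]
  ]
}}

```text
time_s: 3.2
position: [0.3766, 0.1829, -0.0015]
eef_rot: [-0.0, 0.771, -0.636, -0.0]
ft_force: [-0.1, 0.1, 0.0]
opening: 0.0606
```

```bash
python3 - <<'E'
from h import *
im=imaging.read_camera("wrist"); save("w2.png",im)
E
```

```text
(no output)
```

View pics/w2.png

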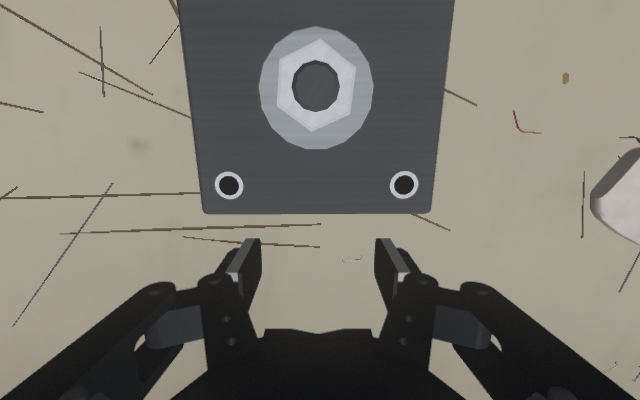

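{"api": "apply_moves", "payload": {
  "motion": [
    [[6,1,0],[0,0,0],75],
    [[12,2,0],[0,0,0],75],
    [[18,3,0],[0,0,0],75],
    [[25,4,0],[0,0,-0.5],75],
    [[33,6,0],[0,0,-1.5],75],
    [[41,7,0],[0,0,-2.5],75],
    [[49,9,0],[0,0,-3.5],75],
    [[57,10,0],[0,0,-4.5],75],
    [[65,11,0],[0,0,-5.5],75],
    [[73,12,0],[0,0,-6.5],75],
    [[80,13,0],[0,0,-7],75],
    [[86,14,0],[0,0,-7],75],
    [[90,15,0],[0,0,-7],75],
    [[90,15,0],[0,0,-7],75]
  ]
}}

```text
time_s: 5.0
position: [0.4664, 0.1971, -0.002]
eef_rot: [0.001, 0.731, -0.683, -0.0]
ft_force: [-4.0, -0.7, 4.1]
opening: 0.0602
```

```bash
python3 - <<'E'
from h import *
s=env.observe(); print(s["position"],s["ft_force"])
m=imaging.camera_model("wrist"); im=imaging.read_camera("wrist"); save("w3.png",im)
import pickle; pickle.dump(m,open("w3.pkl","wb"))
E
```

```text
[ 0.46639653  0.19708284 -0.00199282] [-4.0158627  -0.70679314  4.06230071]
```

View pics/w3.png

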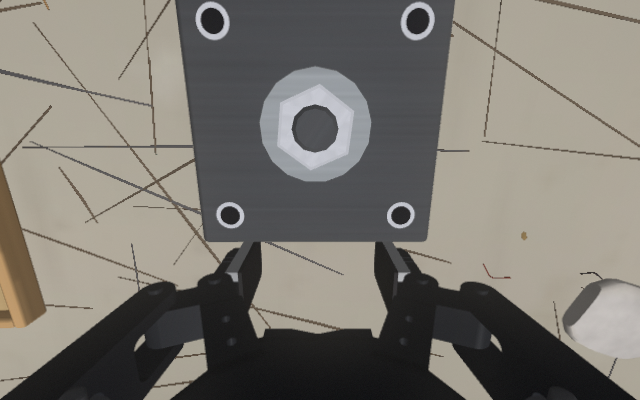

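{"api": "apply_moves", "payload": {
  "motion": [
    [[3,0,0],[0,0,0],75],
    [[6,0.5,0],[0,0,0],75],
    [[9,0.5,0],[0,0,0],75],
    [[11,1,0],[0,0,0],75],
    [[13,1,0],[0,0,0],75],
    [[13,1,0],[0,0,0],75]
  ]
}}

```text
time_s: 5.8
position: [0.4791, 0.1984, -0.002]
eef_rot: [0.001, 0.731, -0.682, -0.0]
ft_force: [-5.6, -0.7, 3.6]
opening: 0.0601
```

{"api": "apply_moves", "payload": {
  "motion": [
    [[1,0,0],[0,0,0],75],
    [[2,0,0],[0,0,0],75],
    [[3,0,0],[0,0,0],75],
    [[4,0,0],[0,0,0],75],
    [[4,0,0],[0,0,0],75]
  ]
}}

```text
time_s: 6.42
position: [0.4829, 0.1985, -0.002]
eef_rot: [0.001, 0.731, -0.682, -0.0]
ft_force: [-7.4, 0.2, 4.0]
opening: 0.0604
```

{"api": "apply_moves", "payload": {
  "motion": [
    [[1,0,0],[0,0,0],75],
    [[2,0,0],[0,0,0],75],
    [[3,0,0],[0,0,0],75],
    [[3,0,0],[0,0,0],75]
  ]
}}

```text
time_s: 6.92
position: [0.4831, 0.1984, -0.0021]
eef_rot: [0.003, 0.731, -0.682, -0.002]
ft_force: [-23.0, 0.1, 15.5]
opening: 0.0603
```

```bash
python3 - <<'E'
from h import *
im=imaging.read_camera("top"); m=imaging.camera_model("top")
import cv2
a=cv2.resize(im[150:240,260:370],(800,655),interpolation=cv2.INTER_CUBIC)[:600]; save("top2.png",a)
E
```

```text
(no output)
```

View pics/top2.png

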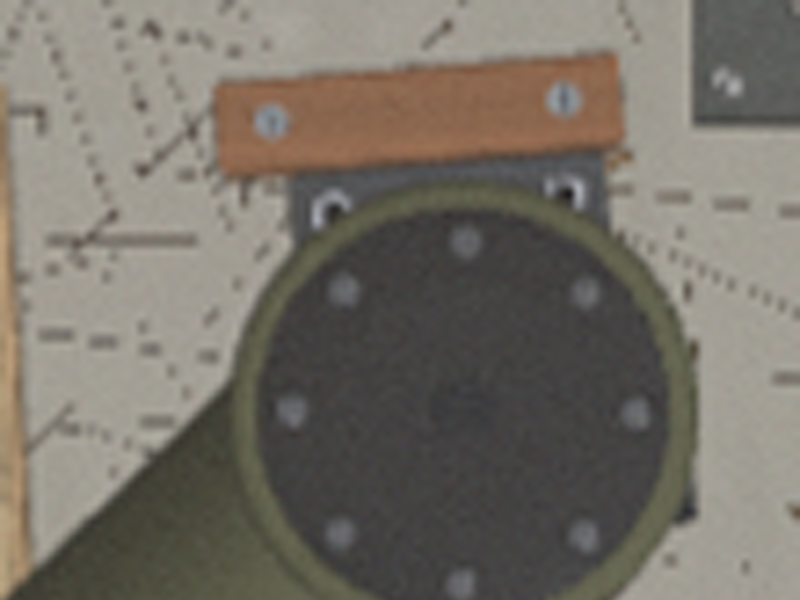

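{"api": "apply_moves", "payload": {
  "motion": [
    [[-6,0,0],[0,0,0],75],
    [[-14,-1,0],[0,0,0],75],
    [[-20,-1,15],[0,0,0],75],
    [[-22,-1,50],[0,0,0],75],
    [[-22,0,90],[0,0,0],40],
    [[-22,0,120],[0,0,0],0],
    [[-22,0,120],[0,0,0],0],
    [[-22,0,120],[0,0,0],0]
  ]
}}

```text
time_s: 7.98
position: [0.4644, 0.1986, 0.1184]
eef_rot: [-0.0, 0.731, -0.682, -0.0]
ft_force: [-0.8, 0.4, -1.7]
opening: 0.0856
```

```bash
python3 - <<'E'
from h import *
s=env.observe(); print(s["time_s"],s["position"],s["ft_force"],s["joint_pos"])
m=imaging.camera_model("wrist"); im=imaging.read_camera("wrist"); save("w4.png",im)
import pickle; pickle.dump(m,open("w4.pkl","wb"))
for l in ["base_plate","bench_stop"]:
  for d in nets.silhouettes("wrist",l)[:2]: print(l,d["conf"],rect(m,d["pixels"],.014 if l[1]=="a" else .026))
E
```

```text
7.975 [0.46437644 0.19861201 0.1183674 ] [-0.83099036  0.3933926  -1.66884333] [ 8.03595070e-01 -2.02189653e-01 -3.48600326e-01 -2.24376785e-04
 -1.42404470e+00  8.36194964e-01]
base_plate 0.64 (((548.1539916992188, 203.49659729003906), (108.87184143066406, 109.95209503173828), 3.957179069519043), array([  247,    24,   142,   143, 18874], dtype=int32))
bench_stop 0.98 (((604.5736083984375, 215.29249572753906), (17.468181610107422, 138.61146545410156), 3.9676809310913086), array([ 210,    0,  195,   29, 4943], dtype=int32))
```

View pics/w4.png

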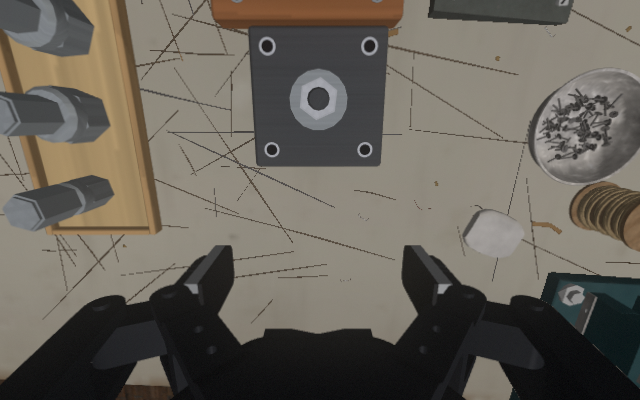

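{"api": "apply_moves", "payload": {
  "motion": [
    [[0,20,40],[0,0,0],0],
    [[-3,60,80],[0,0,0],0],
    [[-6,110,80],[0,0,0],0],
    [[-9,160,80],[0,0,0],0],
    [[-9,191,80],[0,0,0],0],
    [[-9,191,80],[0,0,0],0],
    [[-9,191,80],[0,0,0],0]
  ]
}}

```text
time_s: 9.0
position: [0.4556, 0.3892, 0.1976]
eef_rot: [0.001, 0.731, -0.682, 0.0]
ft_force: [-0.0, -0.0, 0.1]
opening: 0.0853
```

```bash
python3 - <<'E'
from h import *
import pickle
s=env.observe(); print(s["time_s"],s["position"],s["ft_force"],s["joint_pos"])
m=imaging.camera_model("wrist"); im=imaging.read_camera("wrist"); save("w5.png",im)
pickle.dump(m,open("w5.pkl","wb"))
def rectify(m,im,cx,cy,z,half,px=4):
    g=np.arange(-half,half,1/px)/1000
    X,Y=np.meshgrid(cy-g,cx-g)  # right=-y, up=+x
    P=np.c_[Y.ravel(),X.ravel(),np.full(X.size,z)]
    q=proj(m,P).astype(np.float32).reshape(*X.shape,2)
    return cv2.remap(im,q[...,0],q[...,1],cv2.INTER_CUBIC)
ld=lambda n:(pickle.load(open(n+".pkl","rb")),cv2.imread("pics/"+n+".png")[:,:,::-1])
tiles=[rectify(*ld("w4"),.548,.2035,.034,30),rectify(*ld("w3"),.533,.203,.034,30)]
for x,y in [(.5917,.3991),(.5246,.397),(.4594,.396)]: tiles.append(rectify(m,im,x,y,.076,30))
W=np.zeros((490,730,3),np.uint8)
for i,t in enumerate(tiles): r,c=divmod(i,3); W[r*245:r*245+240,c*245:c*245+240]=t
save("tiles.png",W)
for d in nets.silhouettes("wrist","socket_a")[:4]: print(d["box"],d["conf"])
E
```

```text
9.0 [0.45555325 0.38919511 0.1976043 ] [-0.01765747 -0.02951412  0.0780195 ] [ 1.04129594e+00  3.79743052e-02  2.13673405e-02  2.48790798e-04
 -1.55565289e+00  5.98572985e-01]
[286.9, 94.8, 329.0, 144.2] 0.94
[162.5, 9.7, 226.4, 65.7] 0.83
[291.1, 21.5, 331.7, 73.3] 0.63
[425.1, 13.8, 582.0, 53.8] 0.53
```

View pics/tiles.png

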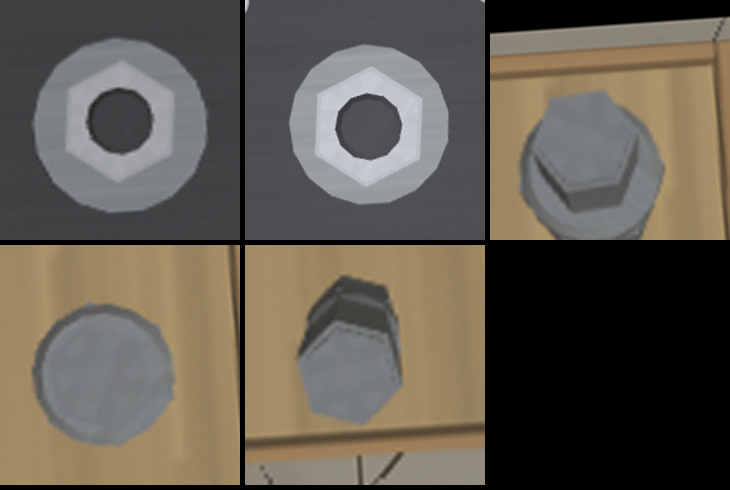

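```bash
cat >> h.py <<'E'
def hexfit(m,im,x,y,z,af,rng=.004,step=.0005):
    g=cv2.GaussianBlur(cv2.cvtColor(im,cv2.COLOR_RGB2GRAY),(3,3),0).astype(np.float32)
    t=np.linspace(-.4,.4,15); r=af/2; L=2*r*np.tan(np.pi/6); best=[]
    xs=np.arange(-rng,rng+1e-9,step)
    for th in np.arange(-30,30,1.):
        a=np.radians(th+60*np.arange(6)); n=np.c_[np.cos(a),np.sin(a)]; tt=np.c_[-n[:,1],n[:,0]]
        E=n[:,None]*r+tt[:,None]*t[None,:,None]*L; d=n[:,None]*.0012+0*E
        I=(E-d).reshape(-1,2);O=(E+d).reshape(-1,2)
        for dx in xs:
            for dy in xs:
                S=[]
                for Q in (I,O):
                    q=proj(m,np.c_[Q+[x+dx,y+dy],np.full(len(Q),z)]).astype(np.float32)
                    S.append(cv2.remap(g,q[None,:,0],q[None,:,1],cv2.INTER_LINEAR)[0].reshape(6,-1))
                e=np.abs((S[1]-S[0]).mean(1)); best.append((np.minimum(e,25).sum(),x+dx,y+dy,th,e.round()))
    best.sort(key=lambda b:-b[0]); return best
E
python3 - <<'E'
from h import *
import pickle
ld=lambda n:(pickle.load(open(n+".pkl","rb")),cv2.imread("pics/"+n+".png")[:,:,::-1])
for nm,w,x,y,z,af in [("nut4","w4",.548,.2035,.0325,.027),("nut3","w3",.533,.203,.0325,.027),("far","w5",.5867,.405,.076,.024),("mid","w5",.5224,.401,.076,.024),("thin","w5",.458,.3998,.076,.024)]:
    b=hexfit(*ld(w),x,y,z,af,step=.001)
    for q in b[:3]: print(nm,round(q[0],1),round(q[1],4),round(q[2],4),q[3],q[4])
E
```

```text
nut4 150.0 0.548 0.2035 -30.0 [28. 30. 30. 30. 28. 28.]
nut4 150.0 0.548 0.2035 -29.0 [28. 30. 29. 29. 28. 27.]
nut4 150.0 0.548 0.2035 -28.0 [28. 30. 29. 29. 28. 27.]
nut3 150.0 0.529 0.207 -30.0 [51. 26. 34. 34. 30. 65.]
nut3 150.0 0.531 0.202 -30.0 [39. 42. 40. 34. 31. 35.]
nut3 150.0 0.532 0.202 -30.0 [31. 34. 39. 40. 39. 35.]
far 103.3 0.5857 0.407 9.0 [10. 26. 32. 22. 20.  1.]
far 103.3 0.5857 0.407 8.0 [11. 27. 32. 22. 20.  1.]
far 103.1 0.5857 0.407 10.0 [10. 25. 32. 22. 20.  1.]
mid 62.3 0.5264 0.405 17.0 [30. 26.  4.  0.  1.  7.]
mid 62.0 0.5264 0.405 16.0 [29. 27.  4.  0.  1.  7.]
mid 61.6 0.5264 0.405 15.0 [29. 29.  5.  0.  1.  6.]
thin 103.6 0.458 0.3988 -11.0 [32. 39.  6.  9. 14. 28.]
thin 103.6 0.458 0.3988 -10.0 [32. 39.  5.  9. 14. 28.]
thin 103.5 0.458 0.3988 -12.0 [32. 39.  6.  9. 14. 29.]
```

{"api": "apply_moves", "payload": {
  "motion": [
    [[30,5,-20],[0,0,-8],0],
    [[70,10,-40],[0,0,-16],0],
    [[100,14,-60],[0,0,-22],0],
    [[120,17,-65],[0,0,-25],0],
    [[130,18,-65],[0,0,-25],0],
    [[130,18,-65],[0,0,-25],0],
    [[130,18,-65],[0,0,-25],0]
  ]
}}

```text
time_s: 9.98
position: [0.5853, 0.4078, 0.1344]
eef_rot: [0.001, -0.566, 0.824, 0.0]
ft_force: [-1.2, 0.6, 0.4]
opening: 0.0852
```

```bash
python3 - <<'E'
from h import *
import pickle
s=env.observe(); print(s["time_s"],s["position"],s["eef_rot"],s["joint_pos"])
m=imaging.camera_model("wrist"); im=imaging.read_camera("wrist"); save("w6.png",im)
pickle.dump(m,open("w6.pkl","wb")); print(m["origin"],proj(m,[[.5857,.407,.076]]))
b=hexfit(m,im,.5857,.407,.076,.024,step=.001)
for q in b[:4]: print(q)
p=proj(m,[[b[0][1]+.0139*np.cos(a),b[0][2]+.0139*np.sin(a),.076] for a in np.radians(b[0][3]+30+60*np.arange(6))]).astype(int)
v=im[:,:,::-1].copy(); cv2.polylines(v,[p],True,(0,255,0),1); cv2.imwrite("pics/w6v.png",v)
E
```

```text
9.975 [0.58529365 0.40777045 0.13436477] [ 6.46364749e-04 -5.66434836e-01  8.24106263e-01  1.61982613e-04] [ 8.87605955e-01  3.47089809e-01  2.58474430e-01  5.33551543e-05
 -1.48084930e+00  3.16736183e-01]
[0.6488576  0.38232133 0.27567468] [[317.50944989 214.66429495]]
(np.float32(94.42266), np.float64(0.5887), np.float64(0.40499999999999997), np.float64(12.0), array([42.,  3., 17., 12., 12., 39.], dtype=float32))
(np.float32(94.3043), np.float64(0.5887), np.float64(0.40499999999999997), np.float64(14.0), array([39.,  4., 17., 12., 11., 39.], dtype=float32))
(np.float32(94.29291), np.float64(0.5887), np.float64(0.40499999999999997), np.float64(13.0), array([41.,  4., 17., 12., 11., 39.], dtype=float32))
(np.float32(94.17416), np.float64(0.5887), np.float64(0.40499999999999997), np.float64(11.0), array([43.,  3., 17., 12., 12., 38.], dtype=float32))
```

View pics/w6v.png

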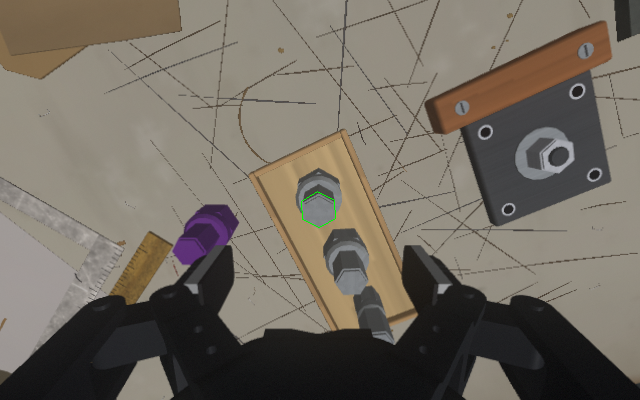

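```bash
python3 - <<'E'
from h import *
import pickle
m=pickle.load(open("w6.pkl","rb")); im=cv2.imread("pics/w6.png"); g=cv2.cvtColor(im,cv2.COLOR_BGR2GRAY)
print(list(zip(range(165,236),g[165:236,314:322].mean(1).round().astype(int).tolist())))
for r in (208,212,216): print(r,list(zip(range(292,345),g[r,292:345].tolist())))
h=np.array([np.cos(np.radians(-22)),np.sin(np.radians(-22))])
for d in (-.014,-.012,0,.012,.014):
    print(d,proj(m,[[*(np.array([.5857,.407])+d*h),.076]]).round(1))
E
```

```text
[(165, 153), (166, 154), (167, 151), (168, 130), (169, 93), (170, 72), (171, 69), (172, 83), (173, 102), (174, 81), (175, 74), (176, 96), (177, 101), (178, 102), (179, 103), (180, 125), (181, 130), (182, 130), (183, 132), (184, 118), (185, 96), (186, 76), (187, 70), (188, 70), (189, 70), (190, 70), (191, 70), (192, 70), (193, 74), (194, 102), (195, 120), (196, 116), (197, 116), (198, 120), (199, 128), (200, 130), (201, 130), (202, 130), (203, 130), (204, 130), (205, 130), (206, 129), (207, 129), (208, 130), (209, 132), (210, 133), (211, 133), (212, 132), (213, 132), (214, 132), (215, 132), (216, 130), (217, 129), (218, 128), (219, 129), (220, 130), (221, 131), (222, 130), (223, 130), (224, 129), (225, 128), (226, 131), (227, 140), (228, 149), (229, 152), (230, 152), (231, 153), (232, 153), (233, 153), (234, 153), (235, 154)]
208 [(292, 148), (293, 147), (294, 147), (295, 148), (296, 147), (297, 144), (298, 118), (299, 98), (300, 98), (301, 117), (302, 135), (303, 131), (304, 130), (305, 130), (306, 130), (307, 129), (308, 129), (309, 129), (310, 129), (311, 129), (312, 131), (313, 13
[... 1065 characters left out ...]
47), (296, 147), (297, 148), (298, 148), (299, 148), (300, 147), (301, 147), (302, 148), (303, 132), (304, 131), (305, 130), (306, 129), (307, 128), (308, 129), (309, 129), (310, 128), (311, 129), (312, 129), (313, 130), (314, 129), (315, 131), (316, 130), (317, 130), (318, 129), (319, 129), (320, 132), (321, 131), (322, 131), (323, 131), (324, 129), (325, 129), (326, 129), (327, 128), (328, 131), (329, 129), (330, 128), (331, 129), (332, 129), (333, 128), (334, 133), (335, 150), (336, 150), (337, 150), (338, 151), (339, 152), (340, 153), (341, 153), (342, 153), (343, 152), (344, 152)]
-0.014 [[317.2 232.2]]
-0.012 [[317.2 229.8]]
0 [[317.5 214.7]]
0.012 [[317.8 199.1]]
0.014 [[317.8 196.5]]
```

{"api": "apply_moves", "payload": {
  "motion": [
    [[2,-2,-20],[0,0,0],90],
    [[3,-3,-50],[0,0,0],90],
    [[3,-3,-80],[0,0,0],90],
    [[3,-3,-89],[0,0,0],90],
    [[3,-3,-89],[0,0,0],130],
    [[3,-3,-89],[0,0,0],160],
    [[3,-3,-89],[0,0,0],255],
    [[3,-3,-89],[0,0,0],255],
    [[3,-3,-89],[0,0,0],255],
    [[3,-3,-89],[0,0,0],255]
  ],
  "grip_force": 20
}}

```text
time_s: 11.28
position: [0.5893, 0.4052, 0.0461]
eef_rot: [0.001, -0.566, 0.824, -0.0]
ft_force: [-0.4, 0.8, 5.6]
opening: 0.0238
```

{"api": "apply_moves", "payload": {
  "motion": [
    [[0,0,0],[0,0,0],120],
    [[0,0,0],[0,0,0],120],
    [[0,0,0],[0,0,10],120],
    [[0,0,0],[0,0,20],120],
    [[0,0,0],[0,0,30],120],
    [[0,0,0],[0,0,40],120],
    [[0,0,0],[0,0,50],120],
    [[0,0,0],[0,0,60],120],
    [[0,0,0],[0,0,60],120],
    [[0,0,0],[0,0,60],255],
    [[0,0,0],[0,0,60],255],
    [[0,0,0],[0,0,60],255],
    [[0,0,0],[0,0,60],255]
  ],
  "grip_force": 20
}}

```text
time_s: 12.9
position: [0.5884, 0.4046, 0.0439]
eef_rot: [0.0, 0.902, -0.431, -0.0]
ft_force: [-0.3, -0.3, -1.8]
opening: 0.0234
```

{"api": "apply_moves", "payload": {
  "motion": [
    [[0,0,0],[0,0,0],255],
    [[0,0,20],[0,0,0],255],
    [[0,0,50],[0,0,0],255],
    [[-10,-20,76],[0,0,-8],255],
    [[-30,-60,76],[0,0,-16],255],
    [[-50,-105,76],[0,0,-24],255],
    [[-70,-150,76],[0,0,-32],255],
    [[-85,-185,76],[0,0,-39],255],
    [[-98,-201,76],[0,0,-39],255],
    [[-98,-201,76],[0,0,-39],255],
    [[-98,-201,76],[0,0,-39],255]
  ],
  "grip_force": 60
}}

```text
time_s: 14.28
position: [0.4911, 0.2041, 0.1214]
eef_rot: [0.001, -0.707, 0.707, -0.0]
ft_force: [-0.2, 0.6, -3.2]
opening: 0.0227
```

```bash
python3 - <<'E'
from h import *
import pickle
s=env.observe(); print(s["time_s"],s["position"],s["eef_rot"],s["ft_force"],s["opening"],s["joint_pos"])
m=imaging.camera_model("wrist"); im=imaging.read_camera("wrist"); save("w7.png",im)
pickle.dump(m,open("w7.pkl","wb"))
b=hexfit(m,im,.548,.2035,.0325,.027,step=.001)
for q in b[:3]: print(q)
d=nets.silhouettes("wrist","base_plate")
for q in d[:2]: print(q["conf"],rect(m,q["pixels"],.014))
E
```

```text
14.275 [0.49105689 0.20408049 0.12140807] [ 8.10722718e-04 -7.06903308e-01  7.07309708e-01 -1.82203879e-04] [-0.20450529  0.62548813 -3.17544273] 0.022667705272631008 [ 7.72607248e-01 -1.29658865e-01 -2.79481174e-01  3.48090240e-04
 -1.41934815e+00  7.97562106e-01]
(np.float32(150.0), np.float64(0.548), np.float64(0.2035), np.float64(-30.0), array([31., 34., 33., 31., 28., 29.], dtype=float32))
(np.float32(150.0), np.float64(0.548), np.float64(0.2035), np.float64(-29.0), array([31., 33., 33., 30., 28., 28.], dtype=float32))
(np.float32(150.0), np.float64(0.548), np.float64(0.2035), np.float64(-28.0), array([31., 33., 32., 30., 28., 28.], dtype=float32))
0.64 (((548.1724853515625, 203.6414031982422), (109.18984985351562, 109.32833862304688), 4.001253128051758), array([  247,    59,   136,   139, 16571], dtype=int32))
```

View pics/w7.png

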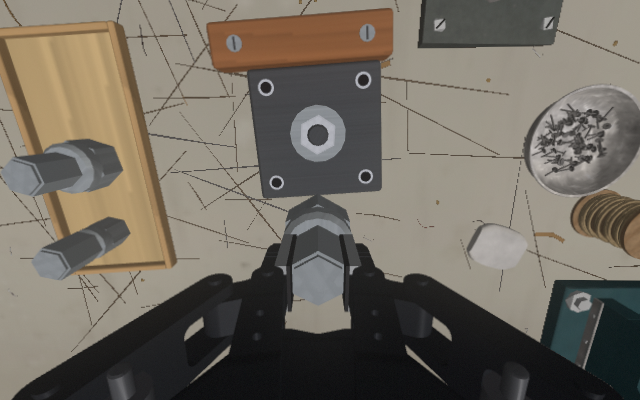

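```bash
sed -i 's/np.minimum(e,25)/np.minimum(e,cap)/; s/step=.0005):/step=.0005,cap=25):/' h.py; python3 - <<'E'
from h import *
import pickle
m=pickle.load(open("w7.pkl","rb")); im=cv2.imread("pics/w7.png")[:,:,::-1].copy()
for q in hexfit(m,im,.548,.2035,.0325,.027,rng=.002,cap=99)[:3]: print(q)
b=hexfit(m,im,.491,.204,.1535,.024,step=.001)
for q in b[:4]: print(q)
print(proj(m,[[.491,.204,.1535]]))
E
```

```text
(np.float32(186.79799), np.float64(0.548), np.float64(0.2035), np.float64(28.0), array([34., 33., 31., 28., 29., 31.], dtype=float32))
(np.float32(186.50684), np.float64(0.548), np.float64(0.2035), np.float64(27.0), array([34., 33., 31., 28., 29., 31.], dtype=float32))
(np.float32(186.29753), np.float64(0.548), np.float64(0.204), np.float64(27.0), array([33., 30., 29., 30., 32., 32.], dtype=float32))
(np.float32(133.67213), np.float64(0.493), np.float64(0.204), np.float64(-3.0), array([31., 26., 42.,  9., 25., 45.], dtype=float32))
(np.float32(133.26498), np.float64(0.493), np.float64(0.20299999999999999), np.float64(-7.0), array([33., 42., 45.,  8., 26., 38.], dtype=float32))
(np.float32(133.18288), np.float64(0.493), np.float64(0.204), np.float64(-2.0), array([31., 26., 40.,  8., 27., 44.], dtype=float32))
(np.float32(133.14948), np.float64(0.493), np.float64(0.20299999999999999), np.float64(-6.0), array([33., 42., 42.,  8., 28., 37.], dtype=float32))
[[316.40820125 282.56585376]]
```

{"api": "apply_moves", "payload": {
  "motion": [
    [[25,0,0],[0,0,-1],255],
    [[50,-0.5,0],[0,0,-1],255],
    [[57,-0.5,-10],[0,0,-1],255],
    [[57,-0.5,-30],[0,0,-1],255],
    [[57,-0.5,-42],[0,0,-1],255],
    [[57,-0.5,-45],[0,0,-1],255],
    [[57,-0.5,-48],[0,0,-1],255],
    [[57,-0.5,-50],[0,0,-1],255],
    [[57,-0.5,-52],[0,0,-1],255],
    [[57,-0.5,-53],[0,0,-1],255],
    [[57,-0.5,-53],[0,0,-1],255]
  ]
}}

```text
time_s: 15.75
position: [0.5476, 0.2031, 0.0673]
eef_rot: [-0.0, -0.701, 0.714, -0.0]
ft_force: [-0.5, -0.4, -3.0]
opening: 0.0229
```

{"api": "apply_moves", "payload": {
  "motion": [
    [[0,0,-1],[0,0,0],255],
    [[0,0,-2],[0,0,0],255],
    [[0,0,-3],[0,0,0],255],
    [[0,0,-4],[0,0,0],255],
    [[0,0,-4],[0,0,0],255]
  ]
}}

```text
time_s: 16.38
position: [0.5475, 0.2031, 0.0631]
eef_rot: [-0.0, -0.701, 0.713, -0.0]
ft_force: [-0.3, 0.1, -3.2]
opening: 0.0228
```

{"api": "apply_moves", "payload": {
  "motion": [
    [[0,0,-2],[0,0,0],255],
    [[0,0,-4],[0,0,0],255],
    [[0,0,-6],[0,0,0],255],
    [[0,0,-7],[0,0,0],255],
    [[0,0,-8],[0,0,0],255],
    [[0,0,-9],[0,0,0],255],
    [[0,0,-9],[0,0,0],255]
  ]
}}

```text
time_s: 17.25
position: [0.5475, 0.2031, 0.0542]
eef_rot: [-0.0, -0.701, 0.714, -0.0]
ft_force: [0.7, 0.8, -2.4]
opening: 0.0233
```

Press until contact.

{"api": "apply_moves", "payload": {
  "motion": [
    [[0,0,-0.5],[0,0,0],255],
    [[0,0,-1],[0,0,0],255],
    [[0,0,-1.5],[0,0,0],255],
    [[0,0,-2],[0,0,0],255],
    [[0,0,-2],[0,0,0],255],
    [[0,0,-2],[0,0,0],255]
  ]
}}

```text
time_s: 18.0
position: [0.5478, 0.2032, 0.0539]
eef_rot: [0.0, -0.701, 0.713, -0.0]
ft_force: [-4.8, -0.7, 6.6]
opening: 0.0227
```

```bash
python3 - <<'E'
from h import *
s=env.observe(); print(s["time_s"],s["position"],s["ft_force"],s["moment"],s["opening"])
m=imaging.camera_model("wrist"); im=imaging.read_camera("wrist"); 
im2=imaging.read_camera("scene")
save("w8.png",np.vstack([im[20:320],cv2.resize(im2[140:300,200:456],(640,400),interpolation=cv2.INTER_CUBIC)[:300]]))
E
```

```text
18.0 [0.54784002 0.20321812 0.05392428] [-4.78784935 -0.74220016  6.55924012] [-0.30424858  1.83023555 -0.06232152] 0.022721287968315882
```

View pics/w8.png

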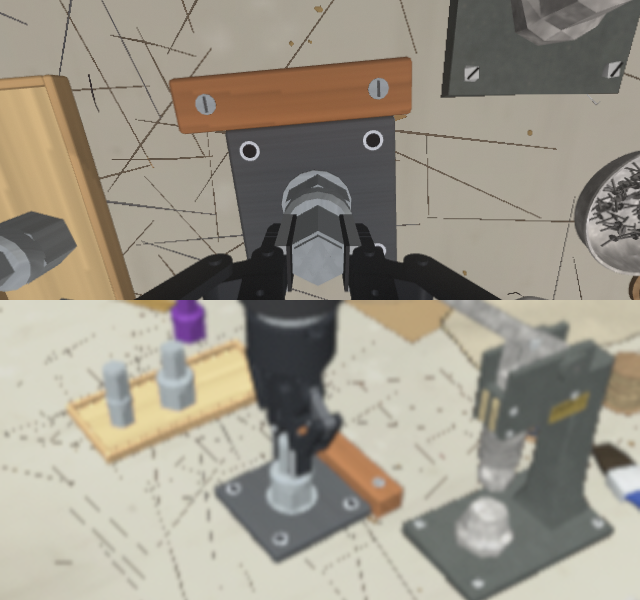

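```bash
python3 -c "
from h import *
print(order.job_done())"
```

```text
the job is handed in; nothing more can be done
None
```

The job is handed in, with the fitting socket gripped and pushed fully down over the nut. It reported no verdict; robot time was about 18 s of the 67 s.

**What I did:** I pushed the plate flat against the stop with the two fingers. I then took the farthest socket in the tray, gripped it twice 60° apart to centre it, and tried it on the nut. It was the fitting one, so nothing had to go back into the tray.

**Last checks:**
- **Plate:** after the push the image gave its angle as 3.96° and the stop's as 3.97°. The last picture shows it still against the stop.
- **Socket:** it slid down freely until the tool was at 53.9 mm, against 54 mm expected with the rim on the washer. The vertical force then changed by about 9 N. The fingers still held it at a 22.7 mm opening.
- **Tray:** the last picture shows the other two sockets upright in the tray. I never moved the arm against the chalk, dish or spool, but did not measure their positions again at the end.

**What disagreed or failed:**
- Two camera estimates of that socket's position in the tray differed by about 3 mm; the double grip dealt with that.
- A fit to the held socket's head suggested the camera reads about 2 mm off in x, but the fingers confused it, so I did not rely on it.
- The fingers read 22.7 mm on a 24 mm head.

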